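Hold a proof load on a tablet strength tester

ROBOT

A 7-joint arm with a two-finger parallel gripper is mounted at the origin on the work surface. World frame = base frame: x ahead of the robot, y to its left, z up, the work surface at z = 0. Lengths are in m, angles in rad, forces in N, time in s.
With the tool pointing down it reaches from about 0.4 to 0.85 m from the base axis. Payload 10.4 kg.
Tool frame: the origin (TCP) lies between the finger pads; the fingertips stand arm.tip_extent ahead of it and the grasp point (between the pads) lies 6 mm ahead of it (arm.tip_extent is the distance from the TCP to the fingertips, in m); z points along the fingers, y is the direction in which the jaws open and shut (so a half turn about z gives the same grasp; the last joint's range is limited). The gripper opens to 87 mm and grips with 3 to 60 N. Pads are 19 mm wide; open, the fingers measure 117 mm over their backs; the gripper's body (75 mm by 190 mm) begins 51 mm behind the grasp point.
Start: joints at [-0.023, 0.332, -0.065, 1.46, 0.022, 1.35, -0.088], TCP at [0.625, 0, 0.248] pointing down, gripper open.
Joint ranges: [-2.6, 2.6], [-0.5, 2.12], [-1.47, 1.34], [0.16, 2.42], [-1.27, 4.41], [0.06, 2.06], [-2.6, 2.6]. Speed limits (rad/s): [2.22, 2.22, 2.79, 2.79, 3.14, 3.14, 3.14].

INTERFACE

Orientations are given as a unit quaternion [w, x, y, z].
In Python, from workcell import arm gives the robot as it stands.
- The arm moves only by the tool jog_arm, never from a script. Its argument "series" is a list of rows, each a list of 5 numbers: the shift along the world's x, y, z in mm, then the turn about the world's z in degrees, then the closure, from 0 (fully open) to 1 (shut). In form: [[x, y, z, twist, hand], ...]. A call has 1 to 5 rows; each row is the pose to reach, as a shift and turn from the pose commanded when the call began; what a row does not reach only later rows make up. A row lasts 1/10 s, in which the tool goes at most 50 mm and 8.59 degrees, less where a joint would pass 70% of its speed; a pose out of reach is approached as far as the arm can. A call with a gripper value outside its range is refused whole. The fingers move at their own pace and stop on an object; "grip_force" is the grip in N (left out, the last holds). Time passes only in rows, so rows that repeat a pose let the fingers close. It gives the time, the measured TCP pose, the force and the opening at its end, in the units of the state.
- arm.observe(): the state, without advancing time (a new reading comes with each control period).
- arm.grab_frame(name): name is "scene" or "side" or "wrist"; returns (picture, depth): 480x640x3 uint8, red, green, blue; 480x640 float32, m along the optical axis (not along the pixel's ray), 0 where there is no reading.
- arm.get_calibration(name): a dict with "fx", "fy", "cx", "cy" (pixels), "camera_from_world" (4x4, takes a point from world to camera coordinates); the wrist camera has in their place "T_tool_cam" (4x4, takes a point from camera to tool coordinates, whose origin is the TCP and whose axes are the flange's). Camera axes: x right, y up, looking along -z (the intrinsics and any distortion apply to the point x, -y, -z); pixel columns grow to the right and rows downward; lengths in m; the calibration is good to about 2 mm. A picture is of the moment at which its call begins: read the wrist's pose just before it. get_calibration takes no time and is no camera call.
- arm.sign_off(): hands the job in, once; it reports no verdict.
The state is a dict: "clock": time; "qpos": joint angles; "qd": joint speeds; "joint_efforts": joint torques, N m; "position": TCP position; "ee_rot": TCP orientation; "contact_force": force on the tool from outside, world axes, zero at the start; "moment": the same for the moment, N m; "opening": finger opening in m.
Only numpy, scipy, OpenCV 4.12 (cv2) and the standard library are available. Lean on these libraries where they do the work, as an engineer would, in place of code of your own. Each camera call takes 0.05 s, during which the arm holds its last target.

TASK

Set the tester's blue range lever to the yellow mark (60 degrees), then, after that, swing the red load lever counter-clockwise (seen from above) from its rest, feeling its ratchet, by exactly four clicks; never go over the fifth, which would crush the tablet. The lever springs back if let go, so finish while still holding it at the fourth click. Leave the bottle, jar and mortar alone.

Things in the scene. Friction and masses are not known exactly. Their poses are not given: they have to be found in the camera images.
- range_knob (a point): Middle (half-way up the graspable part) of the upright blue round knob at the end of the short range lever: 22 mm in diameter, 48 mm tall, its top 20 mm above this point, its foot 28 mm below it on the flat lever bar. The knob stands 75 mm from range_pivot. The point's x axis points outward along the lever.
- range_pivot (a point): Where the range lever's vertical axis meets the top face of the white tester housing (200 x 320 mm, 60 mm tall, fixed to the bench); 55 mm below the height of both knob points. Axes are the housing's: y along its long side, x to the side away from the robot. The housing's centre lies at +10 mm x, +85 mm y from here.
- range_lever (a joint): Angle of the blue range lever, 0 to 1.571 rad, counter-clockwise seen from above; at 0 it points along 230 degrees (counter-clockwise from the housing's x axis). Black arc under it with white ticks every 15 degrees; the broad yellow one is at 60 degrees (1.047 rad). It starts between 0 and 0.6. Stiff hinge (0.12 N m, about 2 N at the knob): stays where it is left.
- load_knob (a point): Middle of the upright red round knob at the end of the long load lever: 22 mm in diameter, 48 mm tall, its top 20 mm above this point, its foot 28 mm below it. It stands 120 mm from load_pivot; the point's x axis points outward along the lever. At rest the lever lies on its stop, 125 degrees from the housing's x axis; it swings counter-clockwise seen from above, up to 1.5 rad.
- load_pivot (a point): Where the load lever's vertical axis meets the top face of the housing. Axes as for range_pivot. It lies at +30 mm x, +60 mm y from the housing's centre.
- first_tooth (a point): On the load lever's axis, at the housing's top face; x points through the first tooth of the quadrant under the lever (six dark ridges on a white plate, 55 to 75 mm from the axis, one every 0.18 rad counter-clockwise). It is clamped differently each time: first tooth 0.16 to 0.38 rad from the lever's rest. Passing a tooth is a click; four clicks = the groove 0.63 rad past the first tooth.
- load_lever: The red-knobbed load lever; origin at load_pivot, x outward along it. A spring pushes it back with about 7.5 N at the knob at rest, 10.5 N at the far end, and takes it right back if let go: the clicks do not lock it. A sprung ball under it rides over the teeth, resisting by 3 to 5 N more on starting up a tooth and helping by about 3 N beyond its crest; in the groove the force jumps back up as the next tooth is met.
- amber_bottle: Amber bottle with black cap, 60 mm in diameter, 130 mm tall, loose, bystander beside the tester; origin under its centre.
- red_jar: White jar with red lid, 64 mm in diameter, 70 mm tall, loose, bystander; origin under its centre.
- mortar: White ceramic mortar bowl, 100 mm in diameter, 55 mm tall, loose, bystander; origin under its centre.

How it is judged:
On the way, in this order (a step that is already met when the one before it is completed fails the run):
1. the range lever is at the yellow mark while the load lever is still before its first click (value of joint range_lever between 0.957 and 1.137 rad and y of load_knob in the frame of first_tooth below -0.004 m), for 0.3 s.
2. the load lever has been advanced four clicks and is held there by the fingers (y of load_knob in the frame of first_tooth between 0.0626 and 0.0783 m and contact force between the fingers and load_lever above 1 N), for 0.3 s.
At the end, for the whole second after the job is handed in: the range lever stands at 60 degrees within 5 degrees; the load lever rests still between its fourth and fifth tooth (within 0.45 of a tooth pitch, 4.6 degrees, of the middle of the groove), and the fingers press on it with more than 1 N (all of step 2 and value of joint range_lever between 0.957 and 1.137 rad and angular speed of load_lever below 0.1 rad/s); the arm keeps its last pose, push and grip.
It fails at once if the load lever goes over the fifth tooth (y of load_knob in the frame of first_tooth above 0.0807 m).
It fails at once if the amber bottle is shifted by more than 30 mm or tipped (distance of amber_bottle from where it was at the start of the episode above 0.03 m or angle between amber_bottle's own z axis and vertical above 0.4 rad).
It fails at once if the jar with the red lid is shifted by more than 30 mm or tipped (distance of red_jar from where it was at the start of the episode above 0.03 m or angle between red_jar's own z axis and vertical above 0.4 rad).
It fails at once if the mortar is shifted by more than 30 mm or tipped (distance of mortar from where it was at the start of the episode above 0.03 m or angle between mortar's own z axis and vertical above 0.4 rad).
It also fails if it takes over 70 s, if anything falls off the work surface, if the arm or the gripper's body presses on something with over 40 N, if the wrist force passes 120 N, or if a joint passes its speed limit or range.

## Working session

There is one attempt and no reset: what is moved stays moved. The work goes in short steps, Python scripts to look and compute and a tool call to move; the robot and the scene stay as the last step left them, time stands still between calls to the robot, and variables do not carry over. Pictures are saved under pics/ and viewed, and the job is handed in when it is done.

Besides the shell and the picture viewer there is one more tool, called after "Call:" as name([rows], argument=value, ...), one row to a line, values as JSON. jog_arm: Moves the arm, as the interface text tells. Its arguments: {"type":"object","properties":{"series":{"type":"array"},"grip_force":{"type":"number"}},"required":["series"]}

```bash
mkdir -p pics; python3 - <<'E'
from workcell import arm
import cv2,numpy as np
s=arm.observe();print(s, arm.tip_extent)
for n in ["scene","side","wrist"]:
    p,d=arm.grab_frame(n);cv2.imwrite(f"pics/{n}0.png",p[:,:,::-1]);np.savez(f"pics/{n}0.npz",p=p,d=d)
    print(n,arm.get_calibration(n))
E
```

```text
{'clock': 0.0, 'qpos': array([-0.02263439,  0.33286528, -0.06469267,  1.46096047,  0.02160322,
        1.34990325, -0.08852522]), 'qd': array([-0.0002982 , -0.00124737,  0.00073864,  0.00093788, -0.00026082,
        0.00084185, -0.00107518]), 'joint_efforts': array([-1.20520472e-04, -6.23245955e+01,  2.44190963e-02, -3.89891267e+01,
       -6.13984605e-02,  3.97891912e-02,  1.87085252e-04]), 'position': array([6.24638074e-01, 1.10936820e-05, 2.46748871e-01]), 'ee_rot': array([-4.82701436e-04,  7.07097991e-01,  7.07115204e-01, -5.34743373e-04]), 'contact_force': array([ 0.66155243, -0.11226471,  0.30945146]), 'moment': array([ 0.04748755,  0.00734464, -0.03150896]), 'opening': 0.08669919774482526} 0.025
scene {'fx': 448.726332157409, 'fy': 448.726332157409, 'cx': 316.381848362283, 'cy': 235.40878832130198, 'camera_from_world': array([[ 0.66503742,  0.746697  ,  0.01299286, -0.44106332],
       [-0.49121758,  0.42426048,  0.76072882,  0.203895  ],
       [ 0.56252157, -0.51229545,  0.64893979, -1.28521448],
       [ 0.        ,  0.        ,  0.        ,  1.        ]])}
side {'fx': 591.2341353090386, 'fy': 591.2341353090386, 'cx': 327.9043854390714, 'cy': 242.31288199964322, 'camera_from_world': array([[ 0.84856405, -0.5289351 ,  0.0129117 , -0.47650091],
       [ 0.26753896,  0.45000758,  0.85200709, -0.2568392 ],
       [-0.45646682, -0.71952821,  0.523371  , -0.90539943],
       [ 0.        ,  0.        ,  0.        ,  1.        ]])}
wrist {'fx': 419.35458055393923, 'fy': 419.35458055393923, 'cx': 320.6254933528579, 'cy': 243.47348249390674, 'T_tool_cam': array([[-1.81635737e-04,  9.69382354e-01,  2.45556141e-01,
         6.67383607e-02],
       [ 9.99999968e-01,  1.33534494e-04,  2.12536932e-04,
        -1.95508325e-03],
       [ 1.73239337e-04,  2.45556171e-01, -9.69382348e-01,
        -1.36810137e-01],
       [ 0.00000000e+00,  0.00000000e+00,  0.00000000e+00,
         1.00000000e+00]])}
```

View pics/scene0.png

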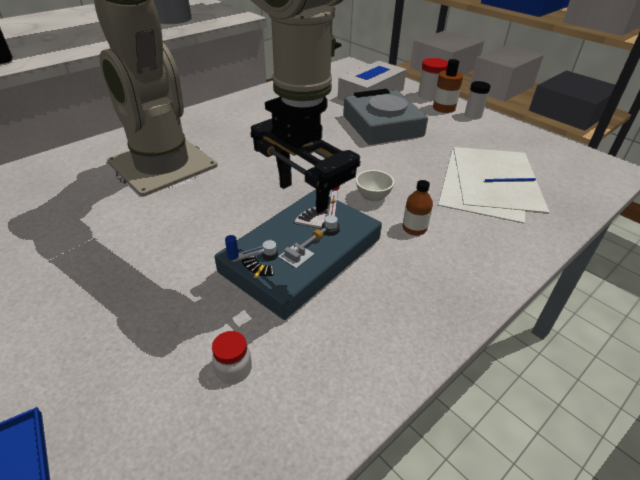

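View pics/side0.png

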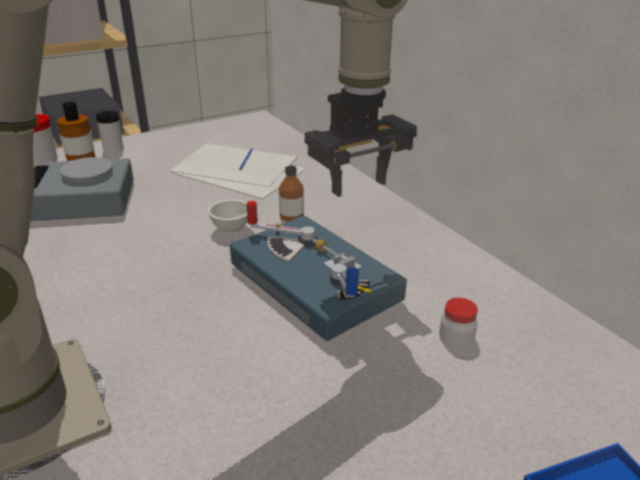

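View pics/wrist0.png

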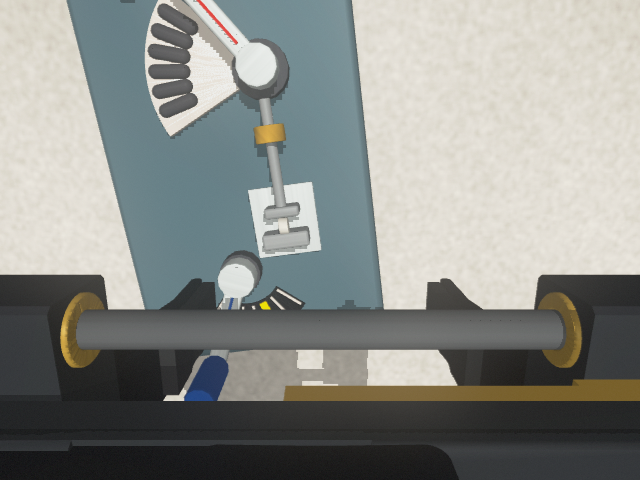

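```bash
cat > h.py <<'E'
import numpy as np,cv2
from workcell import arm
from scipy.spatial.transform import Rotation as R
def cloud(n,d,pose=None):
    c=arm.get_calibration(n);v,u=np.mgrid[:480,:640]
    X=(u-c['cx'])/c['fx']*d;Y=-(v-c['cy'])/c['fy']*d
    P=np.stack([X,Y,-d],-1)
    if n=='wrist':
        T=c['T_tool_cam']; P=P@T[:3,:3].T+T[:3,3]
        pos,q=pose; return P@R.from_quat([q[1],q[2],q[3],q[0]]).as_matrix().T+pos
    T=np.linalg.inv(c['camera_from_world']); return P@T[:3,:3].T+T[:3,3]
E
python3 - <<'E'
from h import *
s=arm.observe();pose=(s['position'],s['ee_rot'])
for n in ["scene","side","wrist"]:
    z=np.load(f"pics/{n}0.npz");p=z['p'].astype(int);d=z['d'];W=cloud(n,d,pose)
    hsv=cv2.cvtColor(z['p'],cv2.COLOR_RGB2HSV).astype(int)
    H,S,V=hsv[...,0],hsv[...,1],hsv[...,2]
    area=(d>0)&(W[...,0]>.4)&(W[...,0]<.9)&(abs(W[...,1])<.35)
    top=area&(abs(W[...,2]-.06)<.006)&(abs(H-98)<12)&(S>60)
    q=W[top][:,:2].astype(np.float32); r=cv2.minAreaRect(q);print(n,'top',top.sum(),np.median(W[top][:,2]),r)
    for nm,m in [('blue',(abs(H-112)<8)&(S>150)),('red',((H<6)|(H>174))&(S>180)&(W[...,2]>.08)),('yellow',(abs(H-27)<5)&(S>150)&(W[...,2]<.075)&(W[...,2]>.05))]:
        m=m&area&(W[...,2]<.15)
        if m.sum(): 
            w=W[m];print(nm,m.sum(),w.mean(0),w.min(0),w.max(0))
            t=w[w[:,2]>w[:,2].max()-.006];print('  top',len(t),t.mean(0))
E
```

```text
scene top 6461 0.06068729803634476 ((0.5621360540390015, 0.04656404256820679), (0.19757294654846191, 0.3166576027870178), 7.516600131988525)
blue 235 [ 0.54616012 -0.1120603   0.11692424] [ 0.50508268 -0.11978784  0.05988315] [ 0.55304426 -0.10118252  0.13764628]
  top 63 [ 0.54356971 -0.11046014  0.13490873]
red 8 [0.50774878 0.19607321 0.09472329] [0.50494571 0.19281526 0.09133649] [0.51147361 0.20008633 0.09885608]
  top 6 [0.50840365 0.19645506 0.09582555]
yellow 56 [ 0.58324973 -0.08030976  0.06289345] [ 0.57225581 -0.09686079  0.0602676 ] [ 0.59362585 -0.0642613   0.0651129 ]
  top 56 [ 0.58324973 -0.08030976  0.06289345]
side top 3211 0.05918834803331596 ((0.5515236258506775, 0.04505588114261627), (0.1889202743768692, 0.31491878628730774), 7.913834571838379)
blue 255 [ 0.53589554 -0.11455158  0.11628583] [ 0.5272986  -0.12106791  0.08882684] [ 0.5478278  -0.10207949  0.13801295]
  top 53 [ 0.53848826 -0.11103009  0.13403937]
red 131 [0.49614466 0.19354498 0.11564102] [0.48891062 0.18577121 0.09194008] [0.50521383 0.20786349 0.136589  ]
  top 28 [0.49737924 0.19618486 0.13371266]
yellow 41 [ 0.58657519 -0.08219285  0.06102815] [ 0.58015812 -0.09541776  0.05739685] [ 0.59447715 -0.06818825  0.06377244]
  top 40 [ 0.58637764 -0.08228366  0.06111893]
wrist top 1550 0.059766442895919786 ((0.5316759347915649, 0.03127416968345642), (0.09425321966409683, 0.25980398058891296), 32.68964385986328)
blue 419 [ 0.54048589 -0.09966534  0.1306648 ] [ 0.53038039 -0.10707684  0.08660677] [ 0.55592234 -0.0504398   0.13608744]
  top 331 [ 0.54030757 -0.10193781  0.1339011 ]
red 11 [0.54719629 0.14892077 0.08783216] [0.54473893 0.14543781 0.08687467] [0.55011849 0.15123079 0.08914511]
  top 11 [0.54719629 0.14892077 0.08783216]
yellow 67 [ 0.57635572 -0.06742837  0.06209807] [ 0.5725462  -0.07068208  0.06023456] [ 0.58072152 -0.06315715  0.06406067]
  top 67 [ 0.57635572 -0.06742837  0.06209807]
```

Call:
jog_arm([
  [-20,-40,0,0,0],
  [-40,-80,0,0,0],
  [-60,-120,0,0,0],
  [-60,-120,0,0,0],
  [-60,-120,0,0,0],
])

```text
clock: 0.65
position: [0.5646, -0.121, 0.2476]
ee_rot: [0.0, 0.708, 0.706, 0.0]
contact_force: [-0.3, 1.1, -0.7]
opening: 0.0867
```

```bash
python3 - <<'E'
from h import *
s=arm.observe();n="wrist";p,d=arm.grab_frame(n);cv2.imwrite("pics/w1.png",p[:,:,::-1]);np.savez("pics/w1.npz",p=p,d=d,pos=s['position'],q=s['ee_rot']);print(s['clock'],s['position'],s['qd'].max())
E
```

```text
0.65 [ 0.56458191 -0.12102974  0.24760807] 0.013540142036121873
```

Call:
jog_arm([
  [0,50,0,0,0],
  [0,100,0,0,0],
  [-10,140,0,0,0],
  [-10,140,0,0,0],
  [-10,140,0,0,0],
])

```text
clock: 1.2
position: [0.555, 0.0223, 0.2475]
ee_rot: [-0.0, 0.706, 0.709, 0.0]
contact_force: [-0.3, -0.4, -0.1]
opening: 0.0875
```

```bash
python3 - <<'E'
from h import *
s=arm.observe();n="wrist";p,d=arm.grab_frame(n);cv2.imwrite("pics/w2.png",p[:,:,::-1]);np.savez("pics/w2.npz",p=p,d=d,pos=s['position'],q=s['ee_rot']);print(s['clock'],s['position'],s['qd'].max())
E
```

```text
1.2 [0.55501605 0.02232474 0.24745733] 0.043492450373495244
```

View pics/w1.png

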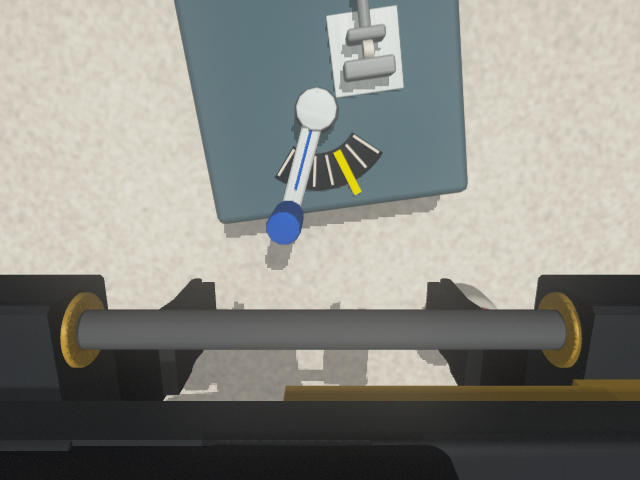

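View pics/w2.png

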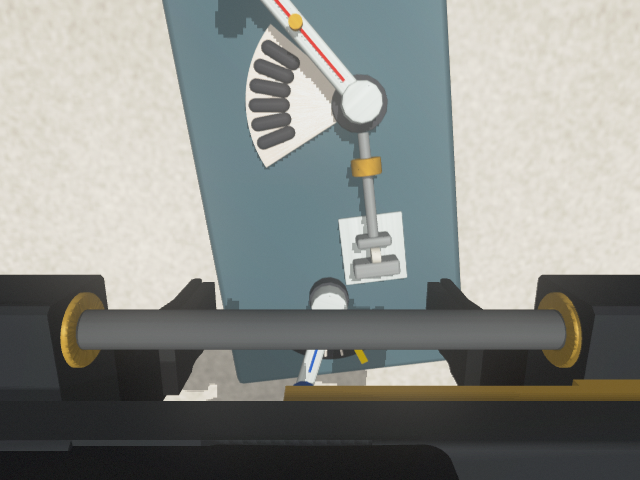

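```bash
python3 - <<'E'
from h import *
def load(f):
    z=np.load(f);W=cloud('wrist',z['d'],(z['pos'],z['q']));return z['p'],z['d'],W
def comp(m,W,zlo,zhi,minn=30):
    m=(m&(W[...,2]>zlo)&(W[...,2]<zhi)).astype(np.uint8)
    n,l,st,c=cv2.connectedComponentsWithStats(m)
    for i in range(1,n):
        if st[i,4]>=minn:
            w=W[l==i]; r=cv2.minAreaRect(w[:,:2].astype(np.float32)); print('  px',c[i].round(0),st[i,4],'mean',w.mean(0).round(4),'mid',((w.min(0)+w.max(0))/2).round(4),'rect',np.round(r[0],4),np.round(r[1],4),round(r[2],1))
for f in ['pics/w1.npz','pics/w2.npz']:
    p,d,W=load(f);hsv=cv2.cvtColor(p,cv2.COLOR_RGB2HSV).astype(int);H,S,V=hsv[...,0],hsv[...,1],hsv[...,2]
    ok=(d>0); row=np.arange(480)[:,None]<275; ok=ok&row
    print(f);print('blue top');comp(ok&(abs(H-112)<9)&(S>120),W,.130,.14)
    print('yellow');comp(ok&(abs(H-28)<4)&(S>150),W,.05,.07)
    print('hub white');
    m=ok&(S<40)&(V>170); comp(m,W,.068,.12)
    print('dark');comp(ok&(V<90)&(S<60),W,.055,.08)
    print('housing')
    m=ok&(abs(H-98)<12)&(S>50); comp(m,W,.054,.066,300)
    a=W[ok&(abs(W[...,2]-.06)<.005)&(abs(H-98)<12)&(S>50)]
    for yy in np.arange(-.12,.22,.04):
        b=a[abs(a[:,1]-yy)<.004]
        if len(b)>20: print('   y',round(yy,3),'x',np.percentile(b[:,0],[.5,99.5]).round(4))
E
```

```text
pics/w1.npz
blue top
  px [283. 227.] 881 mean [ 0.5397 -0.1072  0.1343] mid [ 0.5396 -0.1076  0.1333] rect [ 0.5396 -0.1076] [0.0198 0.0197] 89.7
yellow
  px [347. 171.] 386 mean [ 0.5825 -0.0796  0.0621] mid [ 0.5825 -0.0801  0.0616] rect [ 0.5828 -0.08  ] [0.0062 0.0356] 27.3
hub white
  px [364.  12.] 30 mean [0.5917 0.0261 0.078 ] mid [0.5916 0.0259 0.0778] rect [0.5917 0.0259] [0.001  0.0146] 6.6
  px [366.  30.] 141 mean [0.5932 0.0147 0.0797] mid [0.5931 0.015  0.0799] rect [0.5931 0.0148] [0.0217 0.0031] 7.6
  px [368.  48.] 151 mean [0.5947 0.0035 0.0816] mid [0.5945 0.004  0.0799] rect [0.5945 0.004 ] [0.0067 0.0105] 3.0
  px [370.  64.] 518 mean [ 0.5964 -0.0065  0.0797] mid [ 0.596  -0.0062  0.0798] rect [ 0.5962 -0.0071] [0.0316 0.0084] 6.9
  px [309. 136.] 2458 mean [ 0.5545 -0.0539  0.0886] mid [ 0.5544 -0.0607  0.0828] rect [ 0.5511 -0.06  ] [0.0809 0.0263] 70.5
dark
  px [327. 129.] 37 mean [ 0.567  -0.0485  0.0736] mid [ 0.5673 -0.0479  0.0737] rect [ 0.5675 -0.0482] [0.0102 0.0021] 31.0
  px [342. 165.] 1665 mean [ 0.5787 -0.075   0.0609] mid [ 0.5803 -0.0725  0.0
[... 1937 characters left out ...]
0.0967 0.0709] mid [0.577  0.0974 0.0661] rect [0.5768 0.0973] [0.0082 0.0252] 85.9
  px [267. 128.] 43 mean [0.514  0.0958 0.0679] mid [0.5147 0.0958 0.0681] rect [0.5148 0.0958] [0.0224 0.0024] 4.4
  px [272. 144.] 45 mean [0.5167 0.084  0.0678] mid [0.5174 0.0845 0.0685] rect [0.5177 0.0842] [0.0216 0.0037] 10.0
housing
  px [261. 167.] 22602 mean [0.5083 0.0646 0.0596] mid [0.5161 0.0812 0.0595] rect [0.5185 0.0822] [0.1188 0.2133] 7.0
  px [399. 129.] 12539 mean [0.6119 0.0926 0.0596] mid [0.5988 0.0817 0.0595] rect [0.6167 0.0908] [0.0804 0.2298] 22.3
   y 0.0 x [0.4705 0.6572]
   y 0.04 x [0.472 0.648]
   y 0.08 x [0.4657 0.6416]
   y 0.12 x [0.4568 0.6292]
   y 0.16 x [0.4545 0.6299]
```

```bash
python3 - <<'E'
from h import *
def load(f):
    z=np.load(f);W=cloud('wrist',z['d'],(z['pos'],z['q']));return z['p'],z['d'],W
piv={}
for f,c0,k in [('pics/w1.npz',(316,109),'r'),('pics/w2.npz',(362,101),'l')]:
    p,d,W=load(f); v,u=np.mgrid[:480,:640]; near=np.hypot(u-c0[0],v-c0[1])<35
    zmax=np.percentile(W[near][:,2],99); m=near&(W[...,2]>zmax-.004)
    w=W[m]; c,r=cv2.minEnclosingCircle(w[:,:2].astype(np.float32)); print(k,zmax,m.sum(),w.mean(0),c,r,cv2.minAreaRect(w[:,:2].astype(np.float32)))
    piv[k]=w.mean(0)[:2]
L=piv['l'];Rg=piv['r'];v=L-Rg; print('yaw from pivots',np.degrees(np.arctan2(v[1],v[0])-np.arctan2(145,40)),np.linalg.norm(v),np.hypot(.145,.04))
p,d,W=load('pics/w2.npz');hsv=cv2.cvtColor(p,cv2.COLOR_RGB2HSV).astype(int)
rad=np.hypot(*(W[...,:2]-L).transpose(2,0,1));
m=((hsv[...,2]<110)&(hsv[...,1]<60)&(rad>.052)&(rad<.080)&(W[...,2]>.062)&(W[...,2]<.075)).astype(np.uint8)
n,l,st,c=cv2.connectedComponentsWithStats(m)
for i in range(1,n):
    if st[i,4]>15:
        w=W[l==i]-np.r_[L,0]; a=np.unwrap(np.arctan2(w[:,1],w[:,0])%(2*np.pi)); print(c[i].round(),st[i,4],'ang',np.degrees(a.mean()).round(2),np.degrees((a.min()+a.max())/2).round(2),'z',w[:,2].max().round(4))
cv2.imwrite('pics/w2z.png',cv2.resize(p[0:180,200:440,::-1],None,fx=3,fy=3,interpolation=cv2.INTER_CUBIC)[:540])
# lever midline (white) above z .075
m=(hsv[...,1]<60)&(hsv[...,2]>150)&(rad>.03)&(rad<.11)&(W[...,2]>.08)&(W[...,2]<.095)
w=W[m][:,:2]-L;print('load lever ang',np.degrees(np.arctan2(*w.mean(0)[::-1])),m.sum())
E
```

```text
r 0.09212847553066454 1387 [ 0.55945082 -0.03647975  0.09332146] (0.5595651865005493, -0.04058079794049263) 0.01803424209356308 ((0.560157299041748, -0.038116101175546646), (0.02730407938361168, 0.03188513219356537), 22.535287857055664)
l 0.09217822691664881 1413 [0.57925777 0.11255605 0.09443908] (0.5710172653198242, 0.10591785609722137) 0.0249546617269516 ((0.5748382806777954, 0.10546281188726425), (0.04422599822282791, 0.03271554410457611), 73.17428588867188)
yaw from pivots 7.851877733435617 0.1503462126388637 0.15041608956491323
[272.  94.] 2846 ang 174.79 175.68 z 0.0724
load lever ang 138.97074775452478 1565
```

View pics/w2z.png

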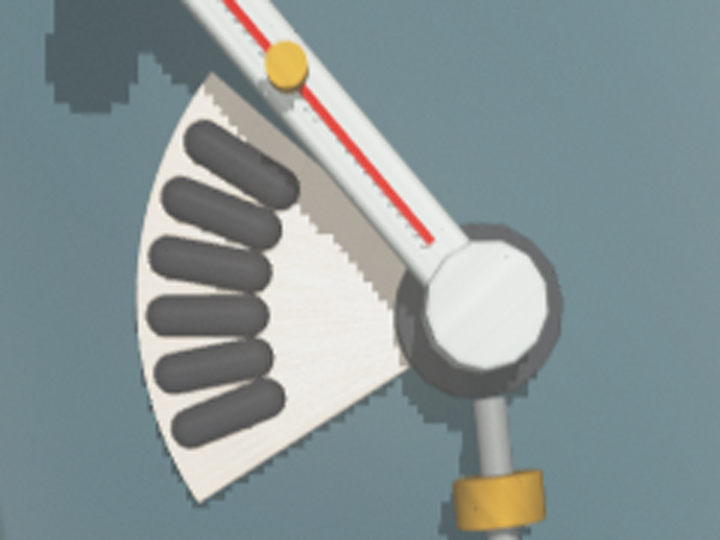

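```bash
python3 - <<'E'
from h import *
z=np.load('pics/w2.npz');c=arm.get_calibration('wrist');q=z['q'];Rm=R.from_quat([q[1],q[2],q[3],q[0]]).as_matrix();T=c['T_tool_cam']
def ray(u,v,h):
    o=Rm@T[:3,3]+z['pos'];dr=Rm@T[:3,:3]@np.array([(u-c['cx'])/c['fx'],-(v-c['cy'])/c['fy'],-1]);return o+dr*(h-o[2])/dr[2]
W=cloud('wrist',z['d'],(z['pos'],z['q']))
print('hub',ray(200+487/3,303/3,.093))
for L in [np.array([.5793,.1126])]:
  A=[]
  for u,v in [(241,164),(221,212),(210,264),(208,316),(213,366),(228,413)]:
    P=ray(200+u/3,v/3,.0675); e=P[:2]-L; A.append(np.arctan2(e[1],e[0])%(2*np.pi)); print(P.round(4),W[int(v/3),200+int(u/3)].round(4),np.hypot(*e).round(4),np.degrees(A[-1]).round(2))
  A=np.array(A);off=A-np.arange(6)*.18;print('first tooth',np.degrees(off),'mean',off.mean(),'rel rest',off.mean()-np.radians(132.85))
E
```

```text
hub [0.5801197  0.11238281 0.093     ]
[0.5243 0.145  0.0675] [0.5242 0.145  0.0696] 0.0638 149.53
[0.5194 0.1345 0.0675] [0.5191 0.1346 0.0697] 0.0638 159.93
[0.5165 0.1229 0.0675] [0.5167 0.1227 0.0696] 0.0637 170.65
[0.5157 0.1112 0.0675] [0.5157 0.1113 0.0695] 0.0636 181.27
[0.5166 0.0997 0.0675] [0.517  0.0996 0.071 ] 0.064 191.66
[0.52   0.0887 0.0675] [0.5203 0.0891 0.0701] 0.0639 201.99
first tooth [149.53454069 149.61997173 150.01988414 150.33410767 150.40430134
 150.42626974] mean 2.6189802080344724 rel rest 0.30031029676000554
```

Call:
jog_arm([
  [-5,-45,0,0,0],
  [-10,-90,0,0,0],
  [-15,-127,0,0,0],
  [-15,-127,-45,0,0],
  [-15,-127,-60,0,0],
], grip_force=15)

```text
clock: 1.75
position: [0.5383, -0.1098, 0.1843]
ee_rot: [-0.001, 0.709, 0.705, -0.001]
contact_force: [-0.4, 0.9, 0.2]
opening: 0.0871
```

Call:
jog_arm([
  [0,0,-40,0,0],
  [0,0,-66,0,0],
  [0,0,-66,0,0],
])

```text
clock: 2.05
position: [0.5376, -0.1079, 0.1179]
ee_rot: [-0.002, 0.708, 0.707, -0.002]
contact_force: [-0.9, 0.1, 0.4]
opening: 0.087
```

```bash
python3 - <<'E'
from h import *
s=arm.observe();print(s['clock'],s['position'],s['contact_force'])
for n in ["side","wrist"]:
    p,d=arm.grab_frame(n);cv2.imwrite(f"pics/{n}3.png",p[:,:,::-1])
E
```

```text
2.05 [ 0.53762531 -0.10790989  0.11794904] [-0.93214929  0.11371625  0.38738674]
```

View pics/side3.png

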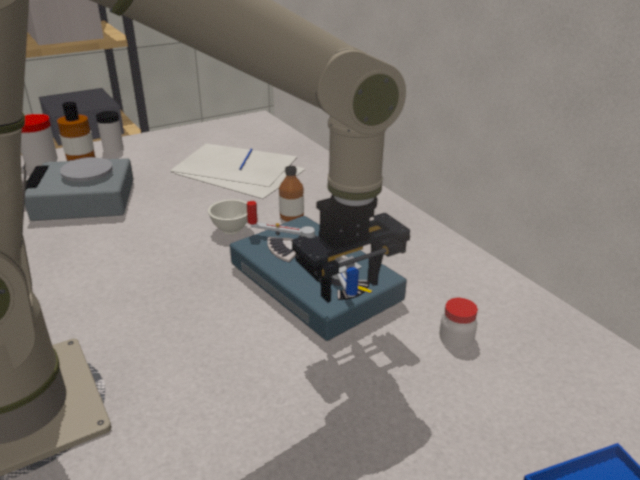

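View pics/wrist3.png

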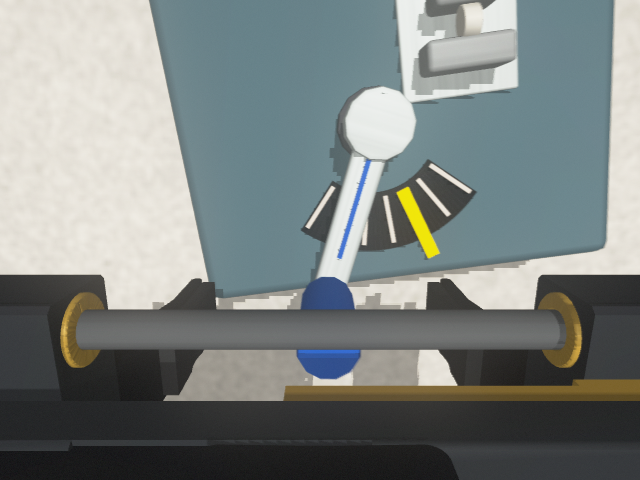

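Call:
jog_arm([
  [0,0,2,0,1],
  [0,0,2,0,1],
  [0,0,2,0,1],
  [0,0,2,0,1],
  [0,0,2,0,1],
], grip_force=15)

```text
clock: 2.65
position: [0.5401, -0.107, 0.1238]
ee_rot: [0.0, 0.707, 0.707, 0.0]
contact_force: [0.3, 1.0, 0.5]
opening: 0.0546
```

Call:
jog_arm([
  [0,0,0,0,1],
  [0,0,0,0,1],
  [0,0,0,0,1],
])

```text
clock: 2.95
position: [0.54, -0.107, 0.1235]
ee_rot: [-0.0, 0.707, 0.707, -0.0]
contact_force: [-0.3, -1.1, -1.4]
opening: 0.0309
```

Call:
jog_arm([
  [0,0,0,0,1],
  [0,0,0,0,1],
  [0,0,0,0,1],
  [0,0,0,0,1],
])

```text
clock: 3.35
position: [0.5402, -0.1069, 0.1236]
ee_rot: [0.0, 0.707, 0.707, 0.0]
contact_force: [1.5, 0.6, -1.7]
opening: 0.0213
```

Call:
jog_arm([
  [7,-2,0,0,1],
  [13,-4,0,0,1],
  [20,-4,0,0,1],
  [28,-4,0,0,1],
  [28,-4,0,0,1],
])

```text
clock: 3.85
position: [0.5687, -0.1126, 0.1235]
ee_rot: [0.001, 0.707, 0.707, -0.001]
contact_force: [-0.4, -5.7, 0.7]
opening: 0.0217
```

Call:
jog_arm([
  [7,1,0,0,1],
  [14,3,0,0,1],
  [20,5,0,0,1],
  [27,8,0,0,1],
  [27,8,0,0,1],
])

```text
clock: 4.35
position: [0.5957, -0.1035, 0.1236]
ee_rot: [0.001, 0.707, 0.707, 0.0]
contact_force: [1.4, -3.5, 0.4]
opening: 0.0214
```

```bash
python3 - <<'E'
from h import *
s=arm.observe();print(s['clock'],s['position'],s['contact_force'],s['opening'])
for n in ["wrist"]:
    p,d=arm.grab_frame(n);cv2.imwrite(f"pics/{n}4.png",p[:,:,::-1])
E
```

```text
4.35 [ 0.59571372 -0.10349466  0.1235626 ] [ 1.39258595 -3.45289637  0.39883216] 0.02138738456875102
```

View pics/wrist4.png

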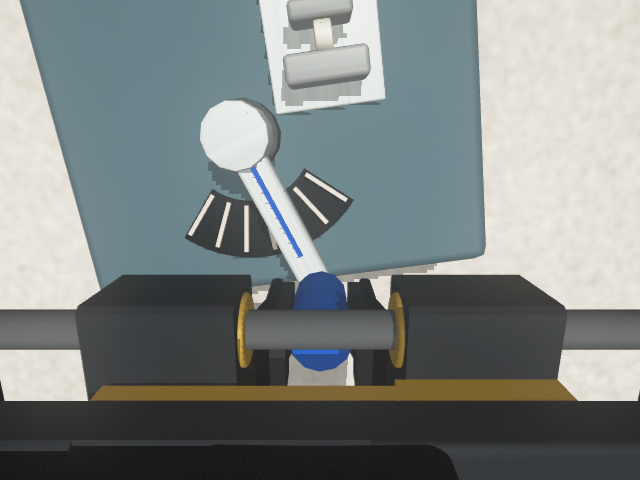

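Call:
jog_arm([
  [0,0,0,0,0],
  [0,0,0,0,0],
  [0,0,0,0,0],
  [0,0,0,0,0],
  [0,0,0,0,0],
])

```text
clock: 4.9
position: [0.595, -0.1028, 0.1236]
ee_rot: [-0.0, 0.707, 0.707, 0.0]
contact_force: [-0.4, -0.4, 1.3]
opening: 0.0533
```

Call:
jog_arm([
  [0,0,20,0,0],
  [0,0,60,0,0],
  [0,0,110,0,0],
  [0,0,124,0,0],
  [0,0,124,0,0],
])

```text
clock: 5.4
position: [0.5963, -0.1031, 0.2508]
ee_rot: [0.002, 0.707, 0.707, 0.002]
contact_force: [0.0, -0.2, -0.2]
opening: 0.0854
```

```bash
python3 - <<'E'
from h import *
s=arm.observe();n="wrist";p,d=arm.grab_frame(n);cv2.imwrite("pics/w5.png",p[:,:,::-1]);np.savez("pics/w5.npz",p=p,d=d,pos=s['position'],q=s['ee_rot']);print(s['clock'],s['position'],s['qd'].max())
W=cloud(n,d,(s['position'],s['ee_rot']))
hsv=cv2.cvtColor(p,cv2.COLOR_RGB2HSV).astype(int);H,S=hsv[...,0],hsv[...,1]
m=(abs(H-112)<9)&(S>120)&(W[...,2]>.13)&(W[...,2]<.14)
c=W[m].mean(0);print('knob',c,m.sum())
for P in [(.5595,-.0365),(.5607,-.0365)]:
  e=c[:2]-P;print('range deg',(np.degrees(np.arctan2(e[1],e[0]))-7.85-230)%360,np.hypot(*e))
cv2.imwrite('pics/w5z.png',cv2.resize(p[30:260,180:440,::-1],None,fx=2.5,fy=2.5))
E
```

```text
5.4 [ 0.59631871 -0.10310225  0.25076696] 0.07057575745068893
knob [ 0.59327215 -0.10191853  0.13429775] 827
range deg 59.45492979216118 0.073621617487063
range deg 58.61889841556513 0.0730789258222003
```

View pics/w5z.png

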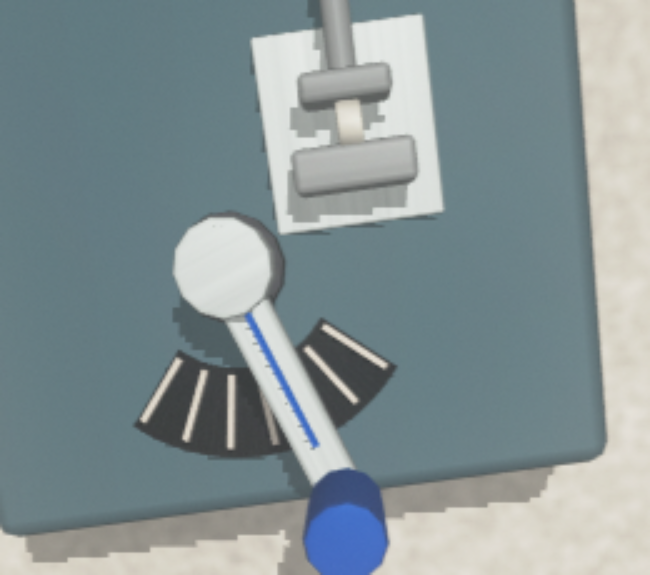

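Call:
jog_arm([
  [-15,45,0,0,0],
  [-30,90,0,0,0],
  [-45,135,0,0,0],
  [-60,180,0,0,0],
  [-75,225,0,0,0],
])

```text
clock: 5.95
position: [0.5183, 0.1235, 0.2457]
ee_rot: [-0.001, 0.707, 0.707, -0.001]
contact_force: [0.6, 0.9, 0.9]
opening: 0.0867
```

Call:
jog_arm([
  [-15,35,0,0,0],
  [-20,58,0,0,0],
  [-20,58,0,0,0],
  [-20,58,0,0,0],
])

```text
clock: 6.35
position: [0.4994, 0.1798, 0.2461]
ee_rot: [-0.0, 0.707, 0.707, -0.001]
contact_force: [0.1, -0.6, -0.6]
opening: 0.0867
```

```bash
python3 - <<'E'
from h import *
s=arm.observe();n="wrist";p,d=arm.grab_frame(n);cv2.imwrite("pics/w6.png",p[:,:,::-1]);np.savez("pics/w6.npz",p=p,d=d,pos=s['position'],q=s['ee_rot']);print(s['clock'],s['position'],s['qd'].max())
W=cloud(n,d,(s['position'],s['ee_rot']))
hsv=cv2.cvtColor(p,cv2.COLOR_RGB2HSV).astype(int);H,S=hsv[...,0],hsv[...,1]
m=((H<8)|(H>172))&(S>120)&(W[...,2]>.13)&(W[...,2]<.14)
c=W[m].mean(0);print('knob',c,m.sum(),W[m].min(0),W[m].max(0))
for P in [(.5793,.1126),(.5805,.1126)]:
  e=c[:2]-P;print('deg',(np.degrees(np.arctan2(e[1],e[0]))-7.85)%360,np.hypot(*e))
z=np.load('pics/scene0.npz');W=cloud('scene',z['d']);hsv=cv2.cvtColor(z['p'],cv2.COLOR_RGB2HSV).astype(int)
print('bottle px',W[210,417],W[187,422],'mortar',W[185,375])
E
```

```text
6.35 [0.49944663 0.17980634 0.2460548 ] 0.026710407201067585
knob [0.49883396 0.20187141 0.13425573] 957 [0.4889428  0.19078821 0.13004329] [0.5089624  0.21210957 0.13644476]
deg 124.18036325457857 0.12018389634694775
deg 124.60246997314442 0.12099060891081649
bottle px [0.67243818 0.29262532 0.07788741] [0.66169702 0.31146804 0.12604088] mortar [0.49052137 0.35970811 0.02222763]
```

View pics/w6.png

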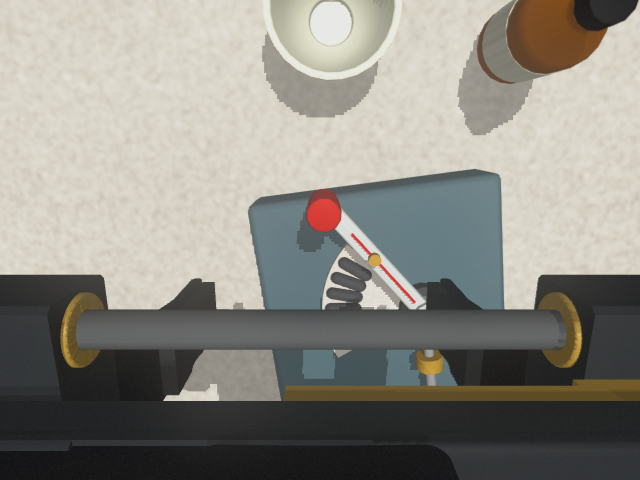

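Call:
jog_arm([
  [0,5,0,8,0],
  [0,10,0,16,0],
  [-1,15,-10,24,0],
  [-1,21,-20,32,0],
  [-1,22,-30,40,0],
])

```text
clock: 6.9
position: [0.4993, 0.2011, 0.2166]
ee_rot: [-0.0, 0.421, 0.907, -0.0]
contact_force: [-0.7, 0.0, -0.4]
opening: 0.087
```

Call:
jog_arm([
  [0,0,-20,3,0],
  [0,0,-55,3,0],
  [0,0,-85,3,0],
  [0,0,-95,3,0],
  [0,0,-95,3,0],
])

```text
clock: 7.4
position: [0.4985, 0.2007, 0.1212]
ee_rot: [-0.001, 0.399, 0.917, -0.001]
contact_force: [0.0, -0.4, 0.3]
opening: 0.0871
```

```bash
python3 - <<'E'
from h import *
s=arm.observe();print(s['clock'],s['position'],s['contact_force'],R.from_quat(np.roll(s['ee_rot'],-1)).as_matrix().round(3))
for n in ["side","wrist"]:
    p,d=arm.grab_frame(n);cv2.imwrite(f"pics/{n}7.png",p[:,:,::-1])
E
```

```text
7.4 [0.4985411  0.20065404 0.12123334] [ 0.03382925 -0.42254689  0.28944553] [[-0.681  0.732 -0.003]
 [ 0.732  0.681 -0.001]
 [ 0.001 -0.003 -1.   ]]
```

View pics/wrist7.png

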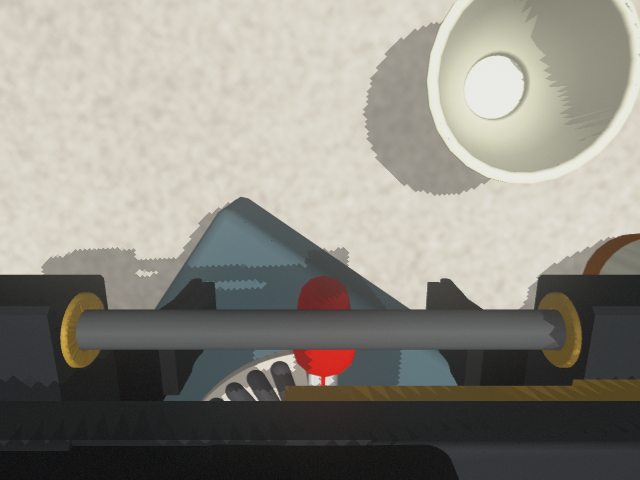

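View pics/side7.png

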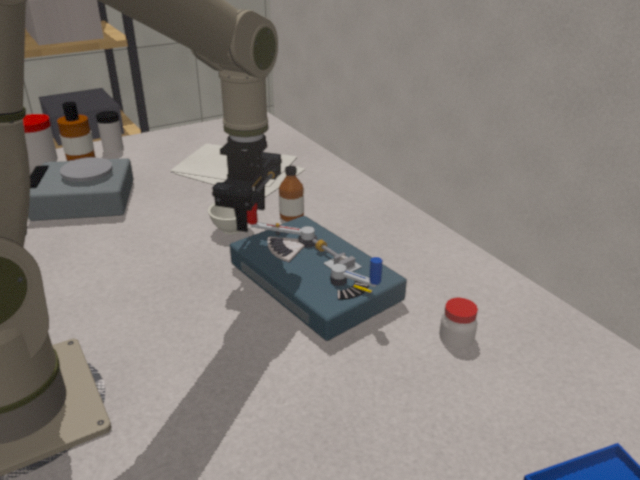

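Call:
jog_arm([
  [0,0,0,0,1],
  [0,0,0,0,1],
  [0,0,0,0,1],
  [0,0,0,0,1],
  [0,0,0,0,1],
], grip_force=30)

```text
clock: 8.0
position: [0.4991, 0.202, 0.1227]
ee_rot: [0.0, 0.399, 0.917, 0.0]
contact_force: [-0.3, 0.6, -0.2]
opening: 0.0547
```

Call:
jog_arm([
  [0,0,0,0,1],
  [0,0,0,0,1],
  [0,0,0,0,1],
  [0,0,0,0,1],
  [0,0,0,0,1],
])

```text
clock: 8.5
position: [0.4995, 0.2025, 0.1226]
ee_rot: [0.0, 0.399, 0.917, 0.001]
contact_force: [4.8, 3.2, -2.8]
opening: 0.0213
```

Call:
jog_arm([
  [0,0,0,0,1],
  [0,0,0,0,1],
])

```text
clock: 8.7
position: [0.4995, 0.2025, 0.1226]
ee_rot: [0.0, 0.399, 0.917, 0.001]
contact_force: [4.9, 4.0, -4.6]
opening: 0.0212
```

```bash
python3 - <<'E'
from h import *
s=arm.observe();print(s['clock'],s['position'],s['contact_force'],s['opening'])
L=np.array([.5795,.1126]); r0=s['position'][:2]-L; a0=np.arctan2(r0[1],r0[0]);print(np.degrees(a0),np.hypot(*r0))
for t in range(0,58,3):
    a=a0+np.radians(t);print(t,((L+.12*np.array([np.cos(a),np.sin(a)])-(L+.12*np.array([np.cos(a0),np.sin(a0)])))*1000).round(1))
E
```

```text
8.7 [0.49953791 0.20254675 0.12262577] [ 4.87040795  3.96022267 -4.62794384] 0.021210978376123023
131.6368950270415 0.12035096079843284
0 [0. 0.]
3 [-4.6 -4.3]
6 [-8.9 -8.8]
9 [-13.  -13.6]
12 [-16.9 -18.5]
15 [-20.5 -23.7]
18 [-23.8 -29. ]
21 [-26.8 -34.5]
24 [-29.6 -40.2]
27 [-32. -46.]
30 [-34.2 -51.9]
33 [-36.  -57.9]
36 [-37.5 -64. ]
39 [-38.7 -70.2]
42 [-39.5 -76.4]
45 [-40.1 -82.6]
48 [-40.3 -88.9]
51 [-40.1 -95.2]
54 [ -39.7 -101.5]
57 [ -38.9 -107.7]
```

Call:
jog_arm([
  [-5,-4,0,3,1],
  [-9,-9,0,6,1],
  [-13,-14,0,9,1],
  [-17,-19,0,12,1],
  [-17,-19,0,12,1],
])

```text
clock: 9.2
position: [0.4828, 0.1837, 0.1227]
ee_rot: [0.001, 0.3, 0.954, 0.001]
contact_force: [7.2, 5.6, -7.6]
opening: 0.0211
```

Call:
jog_arm([
  [-3,-4,0,2,1],
  [-3,-4,0,2,1],
])

```text
clock: 9.4
position: [0.4801, 0.1796, 0.1227]
ee_rot: [0.001, 0.283, 0.959, 0.001]
contact_force: [8.2, 4.5, -7.4]
opening: 0.0213
```

Call:
jog_arm([
  [-2,-4,0,2,1],
  [-2,-4,0,2,1],
])

```text
clock: 9.6
position: [0.4777, 0.1758, 0.1227]
ee_rot: [0.001, 0.266, 0.964, 0.001]
contact_force: [5.3, 4.4, -5.9]
opening: 0.0212
```

Call:
jog_arm([
  [-2,-4,0,2,1],
  [-2,-4,0,2,1],
])

```text
clock: 9.8
position: [0.4754, 0.1718, 0.1227]
ee_rot: [0.0, 0.25, 0.968, 0.001]
contact_force: [4.6, 5.1, -5.5]
opening: 0.0215
```

Call:
jog_arm([
  [-2,-4,0,2,1],
  [-2,-4,0,2,1],
])

```text
clock: 10.0
position: [0.473, 0.1673, 0.1226]
ee_rot: [0.0, 0.233, 0.973, 0.0]
contact_force: [0.7, 0.3, -0.4]
opening: 0.0211
```

Call:
jog_arm([
  [-2,-4,0,2,1],
  [-2,-4,0,2,1],
])

```text
clock: 10.2
position: [0.4715, 0.1642, 0.1227]
ee_rot: [0.001, 0.216, 0.976, 0.001]
contact_force: [5.7, 6.4, -6.7]
opening: 0.021
```

Call:
jog_arm([
  [-2,-4,0,2,1],
  [-2,-4,0,2,1],
])

```text
clock: 10.4
position: [0.4698, 0.1604, 0.1227]
ee_rot: [0.001, 0.199, 0.98, 0.001]
contact_force: [6.6, 7.3, -7.8]
opening: 0.0208
```

Call:
jog_arm([
  [-2,-4,0,2,1],
  [-2,-4,0,2,1],
])

```text
clock: 10.6
position: [0.468, 0.1559, 0.1227]
ee_rot: [0.001, 0.182, 0.983, 0.001]
contact_force: [7.6, 6.1, -7.3]
opening: 0.0213
```

Call:
jog_arm([
  [-1,-4,0,2,1],
  [-1,-4,0,2,1],
])

```text
clock: 10.8
position: [0.4666, 0.1519, 0.1227]
ee_rot: [0.001, 0.164, 0.986, 0.001]
contact_force: [5.2, 5.2, -5.8]
opening: 0.0209
```

Call:
jog_arm([
  [-1,-4,0,2,1],
  [-1,-4,0,2,1],
])

```text
clock: 11.0
position: [0.4652, 0.1475, 0.1226]
ee_rot: [0.0, 0.147, 0.989, 0.0]
contact_force: [2.2, 2.1, -1.9]
opening: 0.0212
```

Call:
jog_arm([
  [-1,-4,0,2,1],
  [-1,-4,0,2,1],
])

```text
clock: 11.2
position: [0.4643, 0.1442, 0.1227]
ee_rot: [0.0, 0.13, 0.992, 0.001]
contact_force: [4.4, 6.6, -5.5]
opening: 0.0214
```

Call:
jog_arm([
  [-1,-4,0,2,1],
  [-1,-4,0,2,1],
])

```text
clock: 11.4
position: [0.4634, 0.1407, 0.1227]
ee_rot: [0.001, 0.112, 0.994, 0.001]
contact_force: [5.3, 7.2, -5.7]
opening: 0.0212
```

Call:
jog_arm([
  [-1,-4,0,2,1],
  [-1,-4,0,2,1],
])

```text
clock: 11.6
position: [0.4624, 0.1363, 0.1227]
ee_rot: [0.001, 0.095, 0.995, 0.001]
contact_force: [5.1, 6.1, -6.4]
opening: 0.0212
```

Call:
jog_arm([
  [-1,-4,0,2,1],
  [-1,-4,0,2,1],
])

```text
clock: 11.8
position: [0.4617, 0.1319, 0.1227]
ee_rot: [0.001, 0.078, 0.997, 0.001]
contact_force: [6.3, 5.9, -5.0]
opening: 0.0211
```

Call:
jog_arm([
  [0,-4,0,2,1],
  [0,-4,0,2,1],
])

```text
clock: 12.0
position: [0.4611, 0.1277, 0.1226]
ee_rot: [0.0, 0.061, 0.998, 0.001]
contact_force: [1.5, 4.1, -2.4]
opening: 0.0214
```

Call:
jog_arm([
  [0,-4,0,2,1],
  [0,-4,0,2,1],
])

```text
clock: 12.2
position: [0.4607, 0.1237, 0.1226]
ee_rot: [-0.0, 0.043, 0.999, 0.0]
contact_force: [0.4, 3.2, -1.1]
opening: 0.021
```

Call:
jog_arm([
  [0,-4,0,2,1],
  [0,-4,0,2,1],
])

```text
clock: 12.4
position: [0.4606, 0.1213, 0.1226]
ee_rot: [-0.0, 0.025, 1.0, 0.001]
contact_force: [-0.2, 11.2, -2.7]
opening: 0.0216
```

Call:
jog_arm([
  [0,-4,0,2,1],
  [0,-4,0,2,1],
])

```text
clock: 12.6
position: [0.4604, 0.1168, 0.1226]
ee_rot: [-0.0, 0.008, 1.0, 0.001]
contact_force: [-1.5, 7.1, -0.1]
opening: 0.0211
```

Call:
jog_arm([
  [0,-4,0,2,1],
  [0,-4,0,2,1],
])

```text
clock: 12.8
position: [0.4604, 0.1125, 0.1226]
ee_rot: [-0.001, -0.009, 1.0, 0.001]
contact_force: [-2.4, 7.4, -0.4]
opening: 0.0208
```

Call:
jog_arm([
  [0,-4,0,2,1],
  [0,-4,0,2,1],
])

```text
clock: 13.0
position: [0.4605, 0.1079, 0.1226]
ee_rot: [-0.0, -0.027, 1.0, 0.0]
contact_force: [-1.4, 6.5, 0.1]
opening: 0.0211
```

Call:
jog_arm([
  [0,-2,0,1,1],
  [0,-2,0,1,1],
])

```text
clock: 13.2
position: [0.4605, 0.1062, 0.1226]
ee_rot: [-0.0, -0.035, 0.999, 0.001]
contact_force: [-0.8, 6.0, 0.1]
opening: 0.0214
```

Call:
jog_arm([
  [0,-2,0,1,1],
  [0,-2,0,1,1],
])

```text
clock: 13.4
position: [0.4607, 0.1041, 0.1226]
ee_rot: [-0.0, -0.044, 0.999, 0.001]
contact_force: [-0.3, 6.3, -1.3]
opening: 0.0212
```

Call:
jog_arm([
  [0,-2,0,1,1],
  [0,-2,0,1,1],
])

```text
clock: 13.6
position: [0.4608, 0.1021, 0.1226]
ee_rot: [-0.0, -0.053, 0.999, 0.001]
contact_force: [0.6, 6.1, -1.3]
opening: 0.021
```

Call:
jog_arm([
  [0,-2,0,1,1],
  [0,-2,0,1,1],
  [0,-2,0,1,1],
])

```text
clock: 13.9
position: [0.461, 0.1005, 0.1226]
ee_rot: [0.0, -0.061, 0.998, 0.001]
contact_force: [0.7, 7.6, -2.5]
opening: 0.0213
```

```bash
python3 - <<'E'
from h import *
for k in range(3):
    s=arm.observe();print(s['clock'],s['position'],s['contact_force'],s['opening'])
    n=["side","scene","wrist"][k]
    p,d=arm.grab_frame(n);cv2.imwrite(f"pics/{n}8.png",p[:,:,::-1]);np.savez(f"pics/{n}8.npz",p=p,d=d,pos=s['position'],q=s['ee_rot'])
    if n!='wrist':
        c=arm.get_calibration(n);W=cloud(n,d);hsv=cv2.cvtColor(p,cv2.COLOR_RGB2HSV).astype(int)
        m=((hsv[...,0]<8)|(hsv[...,0]>172))&(hsv[...,1]>150)&(W[...,2]>.08)&(W[...,2]<.14)&(W[...,1]>0)&(W[...,1]<.25)
        print(n,m.sum(),W[m].mean(0) if m.sum() else '')
p=cv2.imread('pics/side8.png');cv2.imwrite('pics/side8z.png',cv2.resize(p[170:340,180:430],None,fx=3,fy=3))
E
```

```text
13.9 [0.46096268 0.10050085 0.12262151] [ 0.69235375  7.60970879 -2.51468986] 0.021289390420669622
side 115 [0.45208681 0.09482784 0.1171554 ]
13.95 [0.4609476  0.10051507 0.12263783] [ 1.12346899  7.5458519  -2.87886514] 0.02122323675167172
scene 134 [0.46958906 0.09804377 0.11931378]
14.0 [0.46094741 0.10051795 0.12265366] [ 1.74141299  7.36393296 -3.75109438] 0.021136100977789448
```

View pics/side8z.png

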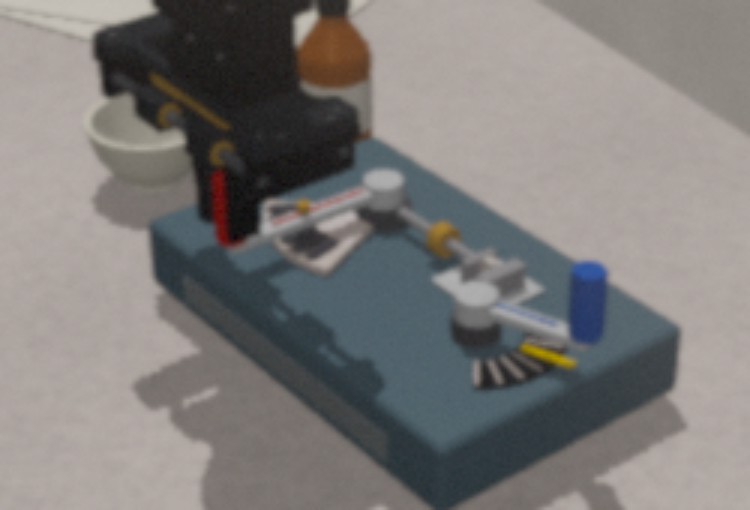

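View pics/scene8.png

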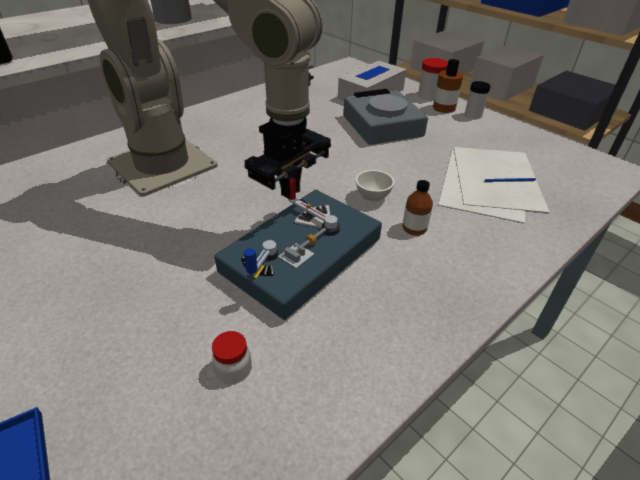

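Call:
jog_arm([
  [0,0,0,0,1],
  [0,0,0,0,1],
  [0,0,0,0,1],
  [0,0,0,0,1],
  [0,0,0,0,1],
])

```text
clock: 14.55
position: [0.4609, 0.1005, 0.1226]
ee_rot: [0.0, -0.061, 0.998, 0.001]
contact_force: [1.4, 7.2, -3.1]
opening: 0.0213
```

```bash
python3 - <<'E'
from workcell import arm
s=arm.observe();print(s['clock'],s['position'],s['contact_force'],s['opening']);print(arm.sign_off())
E
```

```text
14.55 [0.4609462  0.10049768 0.12261889] [ 1.41811548  7.16522938 -3.14776398] 0.021288275510137275
the job is handed in; nothing more can be done
None
```

I set the blue range lever to the yellow mark, then swung the red load lever counter-clockwise over four clicks. I handed the job in at about 14.6 s with the gripper still holding the red knob; no verdict was reported.

- **Range lever:** after I let go, the wrist camera put it at about 58.6 to 59.5 degrees, inside the 5 degree tolerance.
- **Load lever:** it ended steady about 35.8 degrees past the first tooth, where the middle of the fourth groove is 36.1 degrees. That puts the knob at y ≈ 0.070 m in the first-tooth frame (allowed 0.0626 to 0.0783 m). The fingers were gripping at 30 N, with about 7 N of spring force on the tool.
- **Clicks felt:** the first three showed as clear force drops near 150, 160 and 171 degrees (world angle). The fourth was weaker, a drop from about 7.4 to 6.1 N near 181 degrees, then a rise to 7.6 N in the groove. For that one I relied mainly on the tooth positions measured in the camera image.
- **Disagreement:** with the jaws closed at rest, the tool read about 1.2 degrees short of the lever's nominal rest angle. That is well inside the 4.6 degree margin.
- **Bystanders:** the bottle, jar and mortar looked undisturbed in the last pictures; I did not measure their positions.

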